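# Find the loose spindle cap in the box and cap the record

## Robot

A 6-joint arm with a two-finger parallel gripper is mounted at the origin on the work surface. World frame = base frame: x ahead of the robot, y to its left, z up, the work surface at z = 0. Lengths are in m, angles in rad, forces in N, time in s.
With the tool pointing down it reaches from about 0.3 to 0.875 m from the base axis. Payload 6.4 kg.
Tool frame: the origin (TCP) lies between the finger pads; the fingertips stand 25 mm ahead of it and the grasp point (between the pads) lies 6 mm ahead of it; z points along the fingers, y is the line along which they close (so a half turn about z gives the same grasp; the last joint's range is limited). The gripper opens to 85 mm and grips with 20 to 120 N. Pads are 22 mm wide; open, the fingers measure 114 mm over their backs; the gripper's body (76 mm by 85 mm) begins 54 mm behind the grasp point. The pads swing forward as they close: fully open they stand 13 mm farther back than shut.
Start: joints at [-1.508, 0.181, 1.607, -0, 1.354, -0.206], TCP at [0.153, -0.554, 0.256] pointing down, gripper open.
Joint ranges: [-2.99, 2.99], [-0.89, 2.07], [0.3, 2.58], [-1.14, 4.28], [0, 2.63], [-3.12, 3.12]. Speed limits (rad/s): [2.57, 2.57, 3.01, 3.14, 3.14, 3.14].

## Interface

Orientations are given as a unit quaternion [w, x, y, z].
In Python, from bench import ctrl gives the robot as it stands.
- The arm moves only by the tool servo_tool, never from a script. Its argument "series" is text: rows parted by semicolons, each of 7 numbers parted by spaces: the gripper command: -1 is fully open, 1 is shut, values between are in proportion, then the shift along the tool's x, y, z in m, then the turn, a rotation vector about the tool's x, y, z in degrees. A call has 1 to 12 rows; each row is the pose to reach, as a shift and turn from the pose commanded when the call began, along the tool's axes at that moment; what a row does not reach only later rows make up. A row lasts 1/12 s, in which the tool goes at most 41.7 mm and 7.16 degrees, less where a joint would pass 70% of its speed; a pose out of reach is approached as far as the arm can. A call with a gripper value outside its range is refused whole. The fingers move at their own pace and stop on an object; the grip force is fixed at half the most. Time passes only in rows, so rows that repeat a pose let the fingers close. It gives the time, the measured TCP pose, the force, the opening and the grip force at its end, in the units of the state.
- ctrl.get_obs(): the state, without advancing time (a new reading comes with each control period).
- ctrl.camera(name): name is "scene" or "top" or "wrist"; returns a dict with "img" (420x560x3 uint8, red, green, blue), "z_map" (420x560 float32, m along the optical axis (not along the pixel's ray), 0 where there is no reading), "fovy" (degrees; the focal length in pixels is half the picture's height over the tangent of half this angle, whatever the lens; pixels are square), "cx", "cy" (the principal point, pixels), "extrinsics" (4x4, takes a point from camera to world coordinates); the wrist camera has in their place "T_tool_cam" (4x4, takes a point from camera to tool coordinates, whose origin is the TCP and whose axes are the flange's). Camera axes: x right, y down, z forward; pixel columns grow to the right and rows downward; lengths in m; the calibration is good to about 2 mm. A picture is of the moment at which its call begins: read the wrist's pose just before it.
- ctrl.hand_in(): hands the job in; it is judged then, once.
The state is a dict: "time_s": time; "q": joint angles; "dq": joint speeds; "joint_efforts": joint torques, N m; "eef_pos": TCP position; "eef_rot": TCP orientation; "wrist_force": force on the tool from outside, world axes, zero at the start; "torque": the same for the moment, N m; "opening": opening from 0.0 (shut) to 1.0 (fully open); "grasp_force": force on a finger pad.
Only numpy, scipy, OpenCV 4.12 (cv2) and the standard library are available. Lean on these libraries where they do the work, as an engineer would, in place of code of your own. Each camera call takes 0.05 s, during which the arm holds its last target. There are 200 camera calls.

## Task

The ceramic spindle cap is lying loose on the floor of the open wooden box, in a row with two square rests that are cemented down. Take it out and set it down over the spindle of the record on the washing stand, upright and flat on the label; lower it, do not drop it. Leave the tin of brush pads where it stands.

Things in the scene. Friction and masses are not known exactly. Their poses are not given: they have to be found in the camera images.
- cap: Round white ceramic cup, mouth down: diameter 46 mm, height 36 mm, straight sides, closed top slightly rounded; hollow 34 mm wide, 28 mm deep. About 70 g. Origin: centre of its underside, z up. One of three things in a row along the box's y; the other two are fixed white square rests, 40 x 40 x 30 mm, centres at least 69 mm from the cap's: fingers have most room closing along the box's x.
- box: Open wooden box, brass latch on its front (-x) face, fixed: outside 196 mm along x, 276 mm along y, 55 mm high; walls 8 mm, floor 6 mm thick. Origin: centre of its underside, z up; turned up to 0.2 rad from the world axes. On the left or right of the table, the stand on the other side. The cap is within 15 mm of its midline in x and near -85, 0 or 85 mm in y.
- label (a point): Centre of the top face of the paper label (90 mm across) on the grey 175 mm record, at the foot of the spindle, 42 mm above the table; z up. The steel spindle is 7 mm thick and rises 12 mm above this point. The record lies fixed on a square wooden washing stand, 200 x 200 mm, which does not move.
- tin: Round metal tin of brush pads with a lid, 73 mm across, 44 mm high, standing loose on the table beyond the box and stand. Origin at the centre of its underside, z up.
Mind the look-alikes: they are no part of the job. What is shaped like the cap but black or orange is not meant.

How it is judged:
By the outcome, as a careful person would: the job done as asked, in the order asked, and still so for the second after the job is handed in, with the robot touching nothing.
It also fails if it takes over 40 s, if anything falls off the work surface, if the arm or the gripper's body presses on something with over 40 N, if the wrist force passes 120 N, or if a joint passes its speed limit or range.

## Working session

There is one attempt and no reset: what is moved stays moved. The work goes in short steps, Python scripts to look and compute and a tool call to move; the robot and the scene stay as the last step left them, time stands still between calls to the robot, and variables do not carry over. Pictures are saved under pics/ and viewed, at most 10 in all, crops included, and the job is handed in when it is done.

Besides the shell and the picture viewer there is one more tool, called after "Request:" as name(argument=value, ...) on one line, values as JSON. servo_tool: Moves the arm, as the interface text tells. Its arguments: {"type":"object","properties":{"series":{"type":"string"}},"required":["series"]}

```bash
mkdir -p pics
cat > h.py <<'E'
import numpy as np, cv2
from scipy.spatial.transform import Rotation as R
from bench import ctrl
def q2R(q): return R.from_quat([q[1],q[2],q[3],q[0]]).as_matrix()
def look(name):
    o=ctrl.get_obs(); c=ctrl.camera(name)
    if name=="wrist":
        T=np.eye(4); T[:3,:3]=q2R(o["eef_rot"]); T[:3,3]=o["eef_pos"]; c["T"]=T@c["T_tool_cam"]
    else: c["T"]=c["extrinsics"]
    c["f"]=210/np.tan(np.radians(c["fovy"])/2); return o,c
def plane(c,uv,z):
    uv=np.atleast_2d(uv).astype(float)
    d=np.c_[(uv[:,0]-c["cx"])/c["f"],(uv[:,1]-c["cy"])/c["f"],np.ones(len(uv))]@c["T"][:3,:3].T
    p=c["T"][:3,3]; return p+d*((z-p[2])/d[:,2])[:,None]
def cloud(c):
    v,u=np.mgrid[:420,:560]; z=c["z_map"]
    P=np.stack([(u-c["cx"])/c["f"]*z,(v-c["cy"])/c["f"]*z,z],-1)
    return P@c["T"][:3,:3].T+c["T"][:3,3]
def save(c,n): cv2.imwrite("pics/"+n,c["img"][...,::-1])
E
python3 - <<'E'
from h import *
o,c=look("top"); save(c,"top.png"); print(o["eef_pos"],o["eef_rot"],c["T"].round(3),c["f"],c["cx"],c["cy"])
o,c=look("scene"); save(c,"scene.png")
E
```

```text
[ 0.15267067 -0.55380746  0.2553619 ] [-9.06181378e-04  9.90983337e-01  1.33982095e-01  5.85361811e-05] [[ 0.009 -0.985  0.173  0.419]
 [-1.    -0.006  0.019 -0.02 ]
 [-0.018 -0.173 -0.985  0.983]
 [ 0.     0.     0.     1.   ]] 514.5294105669407 279.6864610970043 212.31347154600203
```

View pics/top.png

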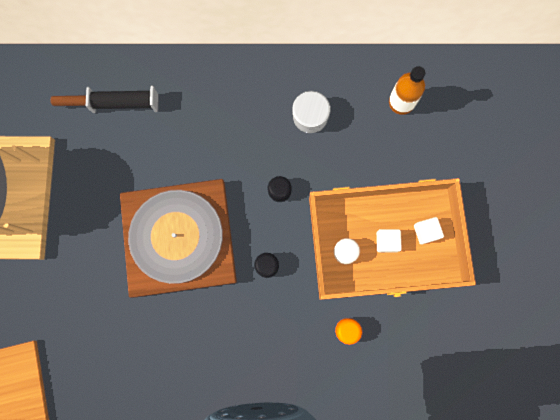

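View pics/scene.png

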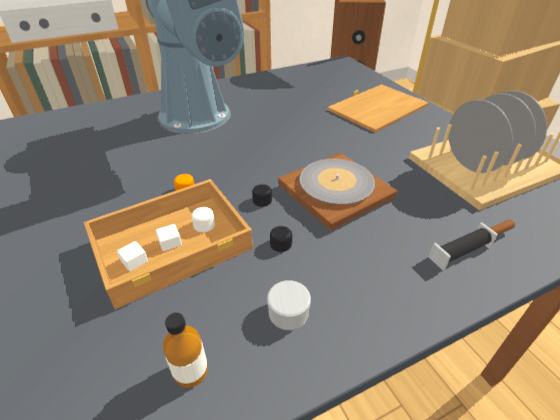

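The top view shows the white cap at about (346,251) in the box and the two square rests at (389,240) and (429,231). The label and spindle are at about (176,236), the tin at (311,112). The black look-alikes are at (279,188) and (266,265), the orange one at (348,331).

```bash
cat > m.py <<'E'
from h import *
o,c=look("top"); P=cloud(c); im=c["img"].astype(int)
hsv=cv2.cvtColor(c["img"],cv2.COLOR_RGB2HSV)
def blobs(m,mn):
    n,l,s,ce=cv2.connectedComponentsWithStats(m.astype(np.uint8)*255)
    return [(l==i,s[i],ce[i]) for i in range(1,n) if s[i][4]>mn]
w=(hsv[...,1]<60)&(hsv[...,2]>170)
w[:150]=0
for m,s,ce in blobs(w,100):
    Q=P[m]; Q=Q[np.isfinite(Q).all(1)]; zt=np.percentile(Q[:,2],80)
    print("white",s,ce.round(1),"ztop",zt.round(4),plane(c,ce,zt).round(4))
lab=(hsv[...,0]<28)&(hsv[...,0]>10)&(hsv[...,1]>90)&(hsv[...,2]>150); lab[:,:120]=0; lab[:,240:]=0
for m,s,ce in blobs(lab,300):
    ct=max(cv2.findContours(m.astype(np.uint8),0,2)[0],key=cv2.contourArea); e=cv2.fitEllipse(ct)
    print("label",s,e,plane(c,e[0],.042).round(4), np.median(P[m][:,2]))
print("box corners", plane(c,[[310,193],[459,180],[475,285],[320,298]],.055).round(3))
print("tin",plane(c,[311,106],.044))
E
python3 m.py
```

```text
white [128 190  93  93 445] [172.6 240.7] ztop 0.0424 [[0.5296 0.1955 0.0424]]
white [ 137  200   77   75 2393] [175.9 239.6] ztop 0.0428 [[0.5317 0.1893 0.0428]]
white [414 217  30  27 539] [428.3 230.3] ztop 0.0365 [[ 0.553  -0.2766  0.0365]]
white [377 230  24  22 521] [388.5 240.5] ztop 0.0367 [[ 0.5335 -0.2028  0.0367]]
white [334 239  25  25 499] [346.1 250.8] ztop 0.0424 [[ 0.5132 -0.124   0.0424]]
label [ 120  180  115  117 2984] ((177.15087890625, 237.9535369873047), (110.50883483886719, 119.78736114501953), 58.16357421875) [[0.5348 0.1873 0.042 ]] 0.0280806540383452
label [ 151  212   48   48 1807] ((174.5321807861328, 235.59361267089844), (46.40620803833008, 48.34785842895508), 49.420345306396484) [[0.5392 0.1924 0.042 ]] 0.0420875584687187
box corners [[ 0.618 -0.058  0.055]
 [ 0.644 -0.332  0.055]
 [ 0.453 -0.35   0.055]
 [ 0.428 -0.075  0.055]]
tin [[ 0.79150692 -0.06008184  0.044     ]]
```

Request:
servo_tool(series="-1 0.46 -0.32 0 0 0 -80;-1 0.46 -0.32 0 0 0 -80;-1 0.46 -0.32 0 0 0 -80;-1 0.46 -0.32 0 0 0 -80;-1 0.46 -0.32 0 0 0 -80;-1 0.46 -0.32 0 0 0 -80;-1 0.46 -0.32 0 0 0 -80;-1 0.46 -0.32 0 0 0 -80;-1 0.46 -0.32 0 0 0 -80;-1 0.46 -0.32 0 0 0 -80;-1 0.46 -0.32 0 0 0 -80;-1 0.46 -0.32 0 0 0 -80")

```text
time_s: 1.15
eef_pos: [0.4735, -0.1681, 0.2563]
eef_rot: [0.0, 0.671, 0.742, -0.0]
wrist_force: [0.2, -1.0, -0.0]
opening: 0.999
grasp_force: 0.0
```

```bash
cat > w.py <<'E'
from h import *
import sys
o,c=look("wrist"); save(c,sys.argv[1]); P=cloud(c)
hsv=cv2.cvtColor(c["img"],cv2.COLOR_RGB2HSV)
T=np.eye(4);T[:3,:3]=q2R(o["eef_rot"]);T[:3,3]=o["eef_pos"]
print("pose",o["eef_pos"].round(4) if hasattr(o["eef_pos"],"round") else o["eef_pos"],"zaxis",T[:3,2].round(4),"yax",T[:3,1].round(3)); print(c["T_tool_cam"].round(3))
w=((hsv[...,1]<60)&(hsv[...,2]>150)).astype(np.uint8)
n,l,s,ce=cv2.connectedComponentsWithStats(w)
for i in range(1,n):
    if s[i][4]<300: continue
    m=l==i; Q=P[m]; zt=np.percentile(Q[:,2],80); t=m&(abs(P[...,2]-zt)<.004)
    ct=max(cv2.findContours(t.astype(np.uint8),0,2)[0],key=cv2.contourArea); (x,y),r=cv2.minEnclosingCircle(ct)
    print(s[i],"z",zt.round(4),"circ",round(x),round(y),round(r),"W",plane(c,[x,y],zt).round(4)[0],"mean",P[t].mean(0).round(4))
E
python3 w.py w1.png
```

```text
pose [ 0.4735 -0.1681  0.2563] zaxis [ 1.e-04 -1.e-04 -1.e+00] yax [0.995 0.101 0.   ]
[[ 0.    -0.96  -0.279  0.073]
 [ 1.     0.    -0.    -0.   ]
 [ 0.    -0.279  0.96  -0.117]
 [ 0.     0.     0.     1.   ]]
[ 308  127   47   46 1676] z 0.0418 circ 333 151 23 W [ 0.5168 -0.1259  0.0418] mean [ 0.5166 -0.1259  0.041 ]
[ 318  203   43   43 1589] z 0.0359 circ 340 227 25 W [ 0.5367 -0.2044  0.0359] mean [ 0.5364 -0.2042  0.0352]
[ 326  264   41   46 1460] z 0.0357 circ 347 291 22 W [ 0.5561 -0.2782  0.0357] mean [ 0.5559 -0.2789  0.0351]
[125 268  49  59 741] z 0.2797 circ 138 314 13 W [ 0.4263 -0.1611  0.2797] mean [ 0.4259 -0.1609  0.2799]
[394 268  49  59 742] z 0.2798 circ 430 315 12 W [ 0.5182 -0.1521  0.2798] mean [ 0.5184 -0.1517  0.2799]
```

View pics/w1.png

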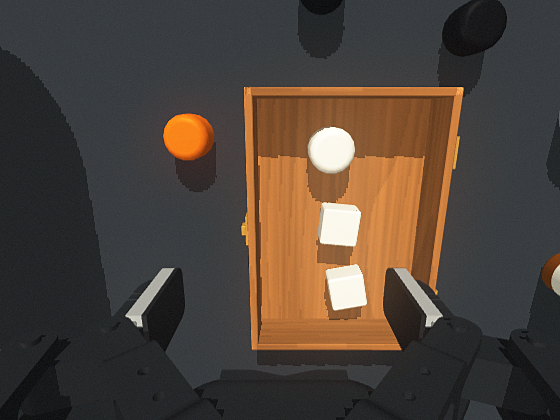

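The wrist view shows the cap upright at (331,150), clear of both rests, with the pads lined up with the box's x. I move above it and take a close look.

Request:
servo_tool(series="-1 0.0375 0.0475 0 0 0 0;-1 0.0375 0.0475 0.03 0 0 0;-1 0.0375 0.0475 0.07 0 0 0;-1 0.0375 0.0475 0.11 0 0 0;-1 0.0375 0.0475 0.14 0 0 0;-1 0.0375 0.0475 0.15 0 0 0;-1 0.0375 0.0475 0.15 0 0 0")

```text
time_s: 1.78
eef_pos: [0.5141, -0.1272, 0.1033]
eef_rot: [-0.003, 0.673, 0.74, -0.001]
wrist_force: [-0.1, 0.5, 0.4]
opening: 0.999
grasp_force: 0.0
```

```bash
python3 w.py w2.png
```

```text
pose [ 0.5141 -0.1272  0.1033] zaxis [-0.0061  0.003  -1.    ] yax [ 0.996  0.094 -0.006]
[[ 0.    -0.96  -0.279  0.073]
 [ 1.     0.    -0.    -0.   ]
 [ 0.    -0.279  0.96  -0.117]
 [ 0.     0.     0.     1.   ]]
[ 252  204   77   74 4521] z 0.0418 circ 290 242 37 W [ 0.5169 -0.1238  0.0418] mean [ 0.517  -0.1249  0.0409]
[125 268  49  58 734] z 0.127 circ 138 312 13 W [ 0.4672 -0.1195  0.127 ] mean [ 0.4667 -0.1198  0.127 ]
[394 268  48  58 740] z 0.1266 circ 429 314 12 W [ 0.5589 -0.1114  0.1266] mean [ 0.5592 -0.1111  0.1267]
[ 277  307   65   69 3794] z 0.0356 circ 308 352 37 W [ 0.5364 -0.2005  0.0356] mean [ 0.5357 -0.1995  0.0351]
```

View pics/w2.png

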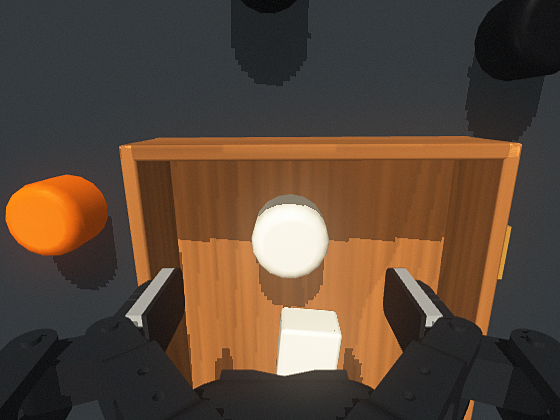

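The close view shows the cap at about (290,240) between the open pads, with free room on both sides. I lower and check the pose before closing.

Request:
servo_tool(series="-1 0.001 0 0.015 0 0 0;-1 0.001 0 0.03 0 0 0;-1 0.001 0 0.045 0 0 0;-1 0.001 0 0.056 0 0 0;-1 0.001 0 0.062 0 0 0;-1 0.001 0 0.066 0 0 0;-1 0.001 0 0.066 0 0 0;-1 0.001 0 0.066 0 0 0")

```text
time_s: 2.5
eef_pos: [0.5169, -0.1276, 0.0411]
eef_rot: [0.001, 0.673, 0.74, 0.0]
wrist_force: [-0.7, 0.1, 0.1]
opening: 1.0
grasp_force: 0.0
```

Request:
servo_tool(series="-0.5 0.002 0 0 0 0 0;-0.2 0.002 0 0 0 0 0;0 0.002 0 0 0 0 0;0.2 0.002 0 0 0 0 0;1 0.002 0 0 0 0 0;1 0.002 0 0 0 0 0;1 0.002 0 0 0 0 0;1 0.002 0 0 0 0 0;1 0.002 0 0 0 0 0;1 0.002 0 0 0 0 0")

```text
time_s: 3.33
eef_pos: [0.5165, -0.1254, 0.0413]
eef_rot: [0.0, 0.673, 0.74, 0.0]
wrist_force: [-2.0, 2.0, 6.7]
opening: 0.513
grasp_force: 60.6
```

Request:
servo_tool(series="1 0.002 0 -0.008 0 0 0;1 0.002 0 -0.02 0 0 0;1 0.002 0 -0.04 0 0 0;1 0.002 0 -0.065 0 0 0;1 0.002 0 -0.09 0 0 0;1 0.002 0 -0.11 0 0 0;1 0.002 0 -0.12 0 0 0;1 0.002 0 -0.12 0 0 0;1 0.002 0 -0.12 0 0 0")

```text
time_s: 4.08
eef_pos: [0.5159, -0.1233, 0.1606]
eef_rot: [0.0, 0.673, 0.74, 0.0]
wrist_force: [-0.3, 0.3, -0.8]
opening: 0.511
grasp_force: 61.3
```

```bash
python3 w.py w3.png
```

```text
pose [ 0.5159 -0.1233  0.1606] zaxis [ 9.e-04 -5.e-04 -1.e+00] yax [0.996 0.094 0.001]
[[ 0.    -0.96  -0.279  0.073]
 [ 1.     0.    -0.    -0.   ]
 [ 0.    -0.279  0.96  -0.117]
 [ 0.     0.     0.     1.   ]]
[  230   227   108   123 10428] z 0.1609 circ 284 300 54 W [ 0.5155 -0.1205  0.1609] mean [ 0.5157 -0.1223  0.1602]
[201 257  29  50 562] z 0.1721 circ 211 296 11 W [ 0.4894 -0.1147  0.1721] mean [ 0.4891 -0.1137  0.1726]
[338 257  29  50 557] z 0.1722 circ 355 296 11 W [ 0.5398 -0.1099  0.1722] mean [ 0.5401 -0.1089  0.1726]
```

View pics/w3.png

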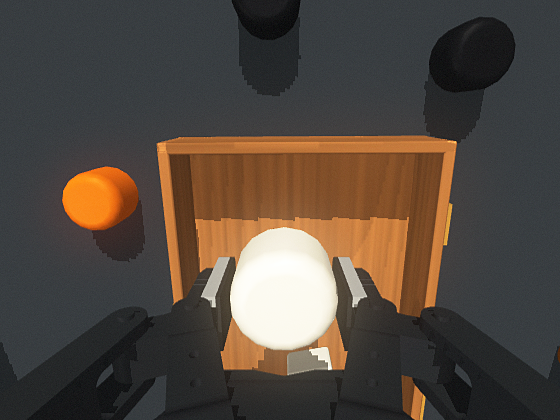

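The cap is held upright between the pads at (284,290), clear of the box. I carry it over to the label.

Request:
servo_tool(series="1 0.015 0.0025 0 0 0 0;1 0.04 0.007 0 0 0 0;1 0.075 0.013 0 0 0 0;1 0.11 0.019 0 0 0 0;1 0.145 0.025 0 0 0 0;1 0.18 0.031 0 0 0 0;1 0.215 0.037 0 0 0 0;1 0.25 0.043 0 0 0 0;1 0.28 0.048 0 0 0 0;1 0.3 0.051 0 0 0 0;1 0.31 0.0525 0 0 0 0;1 0.31 0.0525 0 0 0 0")

```text
time_s: 5.13
eef_pos: [0.5378, 0.1919, 0.1585]
eef_rot: [-0.001, 0.672, 0.741, -0.001]
wrist_force: [0.2, -0.0, 0.1]
opening: 0.512
grasp_force: 61.3
```

```bash
cat > l.py <<'E'
from h import *
o,c=look("top"); save(c,"top2.png"); P=cloud(c)
hsv=cv2.cvtColor(c["img"],cv2.COLOR_RGB2HSV)
o,c=look("wrist"); save(c,"w4.png"); P=cloud(c)
print(o["eef_pos"],q2R(o["eef_rot"]).round(3).tolist())
hsv=cv2.cvtColor(c["img"],cv2.COLOR_RGB2HSV)
lab=(hsv[...,0]<28)&(hsv[...,0]>10)&(hsv[...,1]>90)&(abs(P[...,2]-.042)<.006)
Q=P[lab]; print(lab.sum(),Q.min(0),Q.max(0))
ct=max(cv2.findContours(lab.astype(np.uint8),0,1)[0],key=cv2.contourArea)[:,0]
np.save("ct.npy",plane(c,ct,.042))
E
python3 l.py
```

```text
[0.53806877 0.19047785 0.15876856] [[-0.096, 0.995, -0.003], [0.995, 0.096, -0.001], [-0.0, -0.003, -1.0]]
8674 [0.45511669 0.16223094 0.03855887] [0.62518607 0.2789656  0.04376484]
```

View pics/w4.png

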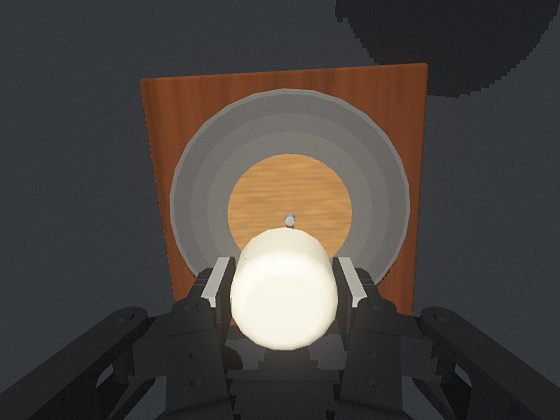

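The wrist view shows the spindle tip at about (290,217), just beyond the held cap at (284,290), and the label centred on column 290.

Run:
```python
from h import *
from scipy.optimize import least_squares
o,c=look("wrist"); P=cloud(c); p=np.array(o["eef_pos"]); Rm=q2R(o["eef_rot"])
print(p)
print("tip",plane(c,[290,216],.054),"foot",plane(c,[290,226],.042), P[216:222:2,290])
hsv=cv2.cvtColor(c["img"],cv2.COLOR_RGB2HSV)
m=(hsv[...,0]<25)&(hsv[...,0]>12)&(hsv[...,1]>90)&(hsv[...,2]>140); m[:140]=0; m[235:]=0; m[:,:215]=0; m[:,365:]=0
ct=max(cv2.findContours(m.astype(np.uint8),0,1)[0],key=cv2.contourArea)[:,0]
ct=ct[(ct[:,1]<222)]
Q=plane(c,ct,.042)[:,:2]
r=least_squares(lambda a:np.hypot(*(Q-a[:2]).T)-.045,[.539,.192],loss="soft_l1",f_scale=.001).x
print("label fit",r,"res",np.median(abs(np.hypot(*(Q-r[:2]).T)-.045)))
capc=p+Rm@[.0018,0,0]; d=np.array([*r[:2],p[2]])-capc
print("tool shift",Rm.T@d)
```

```text
[0.53834774 0.18956747 0.1590998 ]
tip [[0.54193579 0.19467627 0.054     ]] foot [[0.54325839 0.18346101 0.042     ]] [[0.54193385 0.19468883 0.05404151]
 [0.54211189 0.19303616 0.05331798]
 [0.5421794  0.19210651 0.05493243]]
label fit [0.54170696 0.19131668] res 0.0002538890952535587
tool shift [-3.76282135e-04  3.50956758e-03 -8.48436368e-06]
```

Request:
servo_tool(series="1 0 0.003 0.005 0 0 0;1 0 0.003 0.02 0 0 0;1 0 0.003 0.035 0 0 0;1 0 0.003 0.05 0 0 0;1 0 0.003 0.062 0 0 0;1 0 0.003 0.07 0 0 0;1 0 0.003 0.074 0 0 0;1 0 0.003 0.076 0 0 0;1 0 0.003 0.076 0 0 0;1 0 0.003 0.076 0 0 0;1 0 0.003 0.076 0 0 0")

```text
time_s: 6.2
eef_pos: [0.5426, 0.1907, 0.0851]
eef_rot: [0.001, 0.673, 0.74, 0.001]
wrist_force: [-0.1, -1.1, -2.0]
opening: 0.513
grasp_force: 61.3
```

Run:
```python
from h import *
o,c=look("scene"); 
p=np.array([.541,.191,.06]); T=np.linalg.inv(c["T"]); q=T[:3,:3]@p+T[:3,3]; u,v=c["f"]*q[:2]/q[2]+[c["cx"],c["cy"]]; u,v=int(u),int(v)
im=c["img"][max(v-60,0):v+60,u-80:u+80]; cv2.imwrite("pics/s2.png",cv2.resize(im[...,::-1],None,fx=4,fy=4,interpolation=cv2.INTER_CUBIC))
print(o["eef_pos"],o["wrist_force"])
```

```text
[0.5426191  0.1906679  0.08514299] [-0.13994105 -1.13213606 -1.98505084]
```

View pics/s2.png

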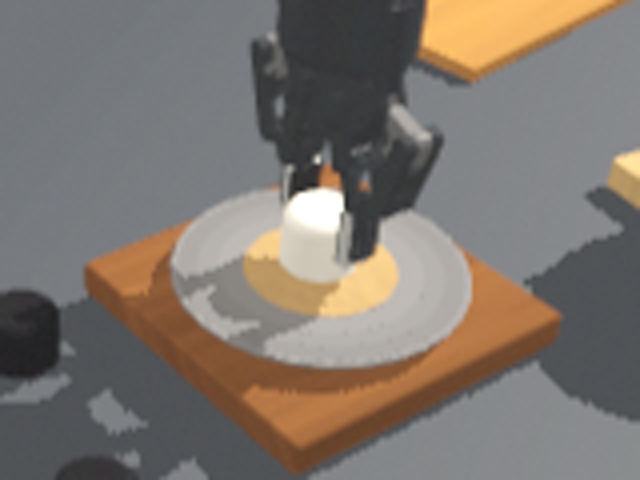

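The cap (320,235 in the crop) is over the middle of the label, a few mm above it, upright and enclosing the spindle. I lower it slowly.

Request:
servo_tool(series="1 0 0 0.001 0 0 0;1 0 0 0.002 0 0 0;1 0 0 0.003 0 0 0;1 0 0 0.004 0 0 0;1 0 0 0.005 0 0 0;1 0 0 0.006 0 0 0;1 0 0 0.0065 0 0 0;1 0 0 0.007 0 0 0;1 0 0 0.007 0 0 0;1 0 0 0.007 0 0 0")

```text
time_s: 7.08
eef_pos: [0.542, 0.1906, 0.0774]
eef_rot: [0.0, 0.673, 0.74, 0.0]
wrist_force: [0.4, -0.3, -0.4]
opening: 0.51
grasp_force: 61.4
```

Request:
servo_tool(series="1 0 0 0.0005 0 0 0;1 0 0 0.0005 0 0 0;1 0 0 0.0005 0 0 0;1 0 0 0.0005 0 0 0")

```text
time_s: 7.42
eef_pos: [0.542, 0.1906, 0.0773]
eef_rot: [0.0, 0.673, 0.74, -0.0]
wrist_force: [-2.0, -1.1, 5.7]
opening: 0.516
grasp_force: 61.9
```

Contact at about 6 N. I release gently.

Request:
servo_tool(series="0.05 0 0 0.0005 0 0 0;0 0 0 0.0005 0 0 0;-0.05 0 0 0.0005 0 0 0;-0.1 0 0 0.0005 0 0 0;-0.15 0 0 0.0005 0 0 0;-0.25 0 0 0.0005 0 0 0;-0.4 0 0 0.0005 0 0 0;-0.6 0 0 0.0005 0 0 0;-0.8 0 0 0.0005 0 0 0;-1 0 0 0.0005 0 0 0;-1 0 0 0.0005 0 0 0;-1 0 0 0.0005 0 0 0")

```text
time_s: 8.42
eef_pos: [0.542, 0.1905, 0.0763]
eef_rot: [0.0, 0.673, 0.74, 0.0]
wrist_force: [1.1, -0.3, 0.6]
opening: 0.997
grasp_force: 0.0
```

Request:
servo_tool(series="-1 0 0 -0.005 0 0 0;-1 0 0 -0.02 0 0 0;-1 0 0 -0.04 0 0 0;-1 0 0 -0.07 0 0 0;-1 0 0 -0.1 0 0 0;-1 0 0 -0.12 0 0 0;-1 -0.03 0 -0.13 0 0 0;-1 -0.06 0 -0.13 0 0 0;-1 -0.06 0 -0.13 0 0 0;-1 -0.06 0 -0.13 0 0 0")

```text
time_s: 9.25
eef_pos: [0.5479, 0.1297, 0.2069]
eef_rot: [0.0, 0.674, 0.739, 0.0]
wrist_force: [-0.2, 0.4, 1.0]
opening: 0.998
grasp_force: 0.0
```

```bash
python3 w.py w5.png
```

```text
pose [0.5479 0.1297 0.2069] zaxis [ 8.e-04  2.e-04 -1.e+00] yax [0.996 0.092 0.001]
[[ 0.    -0.96  -0.279  0.073]
 [ 1.     0.    -0.    -0.   ]
 [ 0.    -0.279  0.96  -0.117]
 [ 0.     0.     0.     1.   ]]
[ 176    5  215  222 2092] z 0.0413 circ 283 116 111 W [0.5408 0.2    0.0413] mean [0.5354 0.2198 0.0406]
[  200    24   165   172 10257] z 0.0417 circ 285 110 87 W [0.542  0.2041 0.0417] mean [0.5401 0.2159 0.041 ]
[ 253   99   62   64 3085] z 0.0779 circ 283 131 31 W [0.5419 0.19   0.0779] mean [0.5422 0.1898 0.077 ]
[125 268  49  59 783] z 0.2308 circ 138 314 13 W [0.5009 0.1372 0.2308] mean [0.5004 0.1371 0.2307]
[394 268  49  58 771] z 0.2309 circ 430 314 12 W [0.5925 0.1459 0.2309] mean [0.5929 0.1457 0.2308]
[467 400  35  20 502] z 0.0436 circ 485 410 18 W [ 0.7771 -0.0743  0.0436] mean [ 0.7749 -0.0761  0.0431]
```

View pics/w5.png

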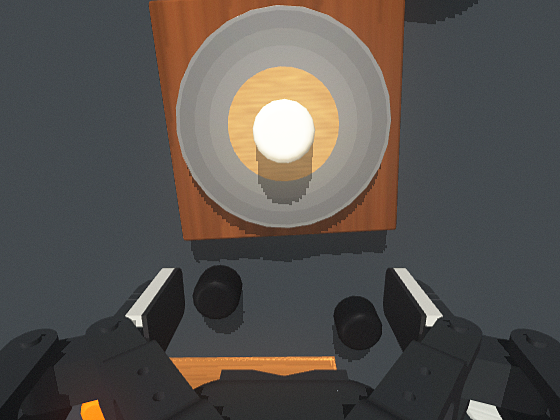

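The cap stands flat and upright at (284,131), centred on the label. Its top is at 78 mm, which is 42 + 36 as it should be, and the arm is clear of everything.

```bash
python3 -c "from bench import ctrl; print(ctrl.hand_in())"
```

```text
the job is handed in; nothing more can be done
None
```

The white cap is over the spindle, upright and flat on the label, and the job is handed in after about 9 s of robot time; the arm never touched the tin.

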